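# Put the doming punches back in order of size

## Task

Put the four steel doming punches back on their stand in order of size: the thinnest on the cork disc next to the wooden ring cone, then each thicker one on the next disc along, the thickest farthest from the cone. Each must stand upright on its foot in the middle of its disc, let go and still.

Things in the scene. Friction and masses are not known exactly. Their poses are not given: they have to be found in the camera images.
- punch_18: The thinnest of four loose solid-steel doming punches that stand upright on the bench: a straight round shank 18 mm in diameter, a narrow neck, and a ball head of the same 18 mm diameter on top. The plain shank reaches 41 mm above the foot, the ball's centre is 51 mm above it. All four are 60 mm tall and weigh 0.1 to 0.65 kg. Origin: centre of its flat foot; z runs up the punch to the head; yaw is immaterial.
- punch_26: The second thinnest of four loose solid-steel doming punches that stand upright on the bench: a straight round shank 26 mm in diameter, a narrow neck, and a ball head of the same 26 mm diameter on top. The plain shank reaches 34 mm above the foot, the ball's centre is 47 mm above it. All four are 60 mm tall and weigh 0.1 to 0.65 kg. Origin: centre of its flat foot; z runs up the punch to the head; yaw is immaterial.
- punch_34: The second thickest of four loose solid-steel doming punches that stand upright on the bench: a straight round shank 34 mm in diameter, a narrow neck, and a ball head of the same 34 mm diameter on top. The plain shank reaches 27 mm above the foot, the ball's centre is 43 mm above it. All four are 60 mm tall and weigh 0.1 to 0.65 kg. Origin: centre of its flat foot; z runs up the punch to the head; yaw is immaterial.
- punch_42: The thickest of four loose solid-steel doming punches that stand upright on the bench: a straight round shank 42 mm in diameter, a narrow neck, and a ball head of the same 42 mm diameter on top. The plain shank reaches 20 mm above the foot, the ball's centre is 39 mm above it. All four are 60 mm tall and weigh 0.1 to 0.65 kg. Origin: centre of its flat foot; z runs up the punch to the head; yaw is immaterial.
- disc_a: One of four alike round cork discs (52 mm diameter, 3 mm thick) fixed in a straight row, centres 75 mm apart, on a flat fixed dark wooden stand 370 x 70 mm and 8 mm thick: one end disc of the row, neighbour of disc_b. Origin: centre of the disc's underside, 8 mm above the bench; the cork's top is 3 mm higher, 11 mm above the bench. z up, y along the row from disc_a to disc_d, x across the row.
- disc_b: One of four alike round cork discs (52 mm diameter, 3 mm thick) fixed in a straight row, centres 75 mm apart, on a flat fixed dark wooden stand 370 x 70 mm and 8 mm thick: between disc_a and disc_c. Origin: centre of the disc's underside, 8 mm above the bench; the cork's top is 3 mm higher, 11 mm above the bench. z up, y along the row from disc_a to disc_d, x across the row.
- disc_c: One of four alike round cork discs (52 mm diameter, 3 mm thick) fixed in a straight row, centres 75 mm apart, on a flat fixed dark wooden stand 370 x 70 mm and 8 mm thick: between disc_b and disc_d. Origin: centre of the disc's underside, 8 mm above the bench; the cork's top is 3 mm higher, 11 mm above the bench. z up, y along the row from disc_a to disc_d, x across the row.
- disc_d: One of four alike round cork discs (52 mm diameter, 3 mm thick) fixed in a straight row, centres 75 mm apart, on a flat fixed dark wooden stand 370 x 70 mm and 8 mm thick: the other end disc of the row, neighbour of disc_c. Origin: centre of the disc's underside, 8 mm above the bench; the cork's top is 3 mm higher, 11 mm above the bench. z up, y along the row from disc_a to disc_d, x across the row.
- ring_cone: A slim pale wooden ring cone fixed upright on the stand, in line with the row, 52 mm beyond the end disc at one end of it (it may be either end): foot 26 mm in diameter, 47 mm tall. Origin: centre of its foot, 8 mm above the bench. The opposite end of the stand has only a flat brown plug 18 mm across, 2 mm high.
There are look-alikes about, which are no part of the job. What is shaped like the punch_42 but black is not meant.

How it is judged (in metres and radians):
At the end, for the whole second after the job is handed in: Counting from the disc beside the ring cone, the discs carry the 18, 26, 34 and 42 mm punches in that order, each with its foot on the cork within 12 mm of the disc's centre, upright within about 7 degrees, and at rest (((horizontal distance between ring_cone and disc_a below 0.1 m and horizontal distance between punch_18 and disc_a below 0.012 m and z of punch_18 in the frame of disc_a between -0.001 and 0.008 m and horizontal distance between punch_26 and disc_b below 0.012 m and z of punch_26 in the frame of disc_b between -0.001 and 0.008 m and horizontal distance between punch_34 and disc_c below 0.012 m and z of punch_34 in the frame of disc_c between -0.001 and 0.008 m and horizontal distance between punch_42 and disc_d below 0.012 m and z of punch_42 in the frame of disc_d between -0.001 and 0.008 m) or (horizontal distance between ring_cone and disc_d below 0.1 m and horizontal distance between punch_18 and disc_d below 0.012 m and z of punch_18 in the frame of disc_d between -0.001 and 0.008 m and horizontal distance between punch_26 and disc_c below 0.012 m and z of punch_26 in the frame of disc_c between -0.001 and 0.008 m and horizontal distance between punch_34 and disc_b below 0.012 m and z of punch_34 in the frame of disc_b between -0.001 and 0.008 m and horizontal distance between punch_42 and disc_a below 0.012 m and z of punch_42 in the frame of disc_a between -0.001 and 0.008 m)) and angle between each of punch_18, punch_26, punch_34, punch_42's own z axis and vertical below 0.12 rad and linear speed of each of punch_18, punch_26, punch_34, punch_42 below 0.02 m/s and angular speed of each of punch_18, punch_26, punch_34, punch_42 below 0.2 rad/s); the robot touches nothing.
It also fails if it takes over 102 s, if anything falls off the work surface, if the arm or the gripper's body presses on something with over 40 N, if the wrist force passes 120 N, or if a joint passes its speed limit or range.

## Robot

A 6-joint arm with a two-finger parallel gripper is mounted at the origin on the work surface. World frame = base frame: x ahead of the robot, y to its left, z up, the work surface at z = 0. Lengths are in mm, angles in degrees, forces in N, time in s.
With the tool pointing down it reaches from about 300 to 1000 mm from the base axis. Payload 5.1 kg.
Tool frame: the origin (TCP) lies at the very end of the fingers, on their centre line; the grasp point (between the pads) lies 19 mm behind it; x points along the fingers, y is the direction in which the jaws open and shut, and the axes are right-handed (so a half turn about x gives the same grasp; the last joint's range is limited). The gripper opens to 95 mm and grips with 3 to 60 N. Pads are 20 mm wide; open, the fingers measure 119 mm over their backs; the gripper's body (75 mm by 180 mm) begins 59 mm behind the grasp point.
Start: joints at [69.007, 7.093, 94.555, -0, 78.352, -4.733], TCP at [182.025, 623.98, 214.656] pointing down, gripper open.
Joint ranges: [-149.61, 149.61], [-58.7, 133.49], [1.44, 155.28], [-77.14, 257.14], [18.33, 153.61], [-166.67, 166.67]. Speed limits (degrees/s): [147.25, 147.25, 180, 180, 180, 180].

## Interface

Orientations are given as a 3x3 rotation matrix whose columns are the frame's x, y, z axes.
In Python, from cell import ctrl gives the robot as it stands.
- The arm moves only by the tool drive_tool, never from a script. Its argument "increments" is a list of rows, each a list of 7 numbers: the closure, from 0 (fully open) to 1 (shut), then the shift along the tool's x, y, z in cm, then the turn, a rotation vector about the tool's x, y, z in degrees. In form: [[grip, x, y, z, ax, ay, az], ...]. A call has 1 to 5 rows; each row is the pose to reach, as a shift and turn from the pose commanded when the call began, along the tool's axes at that moment; what a row does not reach only later rows make up. A row lasts 1/12 s, in which the tool goes at most 41.7 mm and 7.16 degrees, less where a joint would pass 70% of its speed; a pose out of reach is approached as far as the arm can. A call with a gripper value outside its range is refused whole. The fingers move at their own pace and stop on an object; the grip force is fixed at half the most. Time passes only in rows, so rows that repeat a pose let the fingers close. It gives the time, the measured TCP pose, the force and the opening at its end, in the units of the state.
- ctrl.observe(): the state, without advancing time (a new reading comes with each control period).
- ctrl.grab_frame(name): name is "scene" or "top" or "wrist"; returns a dict with "color" (420x560x3 uint8, red, green, blue), "vfov" (degrees; the focal length in pixels is half the picture's height over the tangent of half this angle, whatever the lens; pixels are square), "cx", "cy" (the principal point, pixels), "T" (4x4, takes a point from camera to world coordinates). Camera axes: x right, y down, z forward; pixel columns grow to the right and rows downward; lengths in mm; the calibration is good to about 2 mm. The wrist camera is an equidistant fisheye: a pixel r from the principal point sees the ray r / f radians off the axis. A picture is of the moment at which its call begins. There is no depth.
- ctrl.hand_in(): hands the job in, once; it reports no verdict.
Trained networks look in the newest picture that a camera, given by its name, has taken for a name from the list of things; names that differ only in an ending like _2 or _b are one class to them, and where a whole thing is asked for, a point or a joint stands for the part that bears it (a point fixed in the world has none). Each returns a list of dicts, best first, with "confidence" (0 to 1); they miss things now and then, are a little off and sometimes report something else, mostly with a low value. They report only what shows in the picture. A call takes as long as a camera call. They do not tell look-alikes from the thing itself.
- ctrl.trace(query, camera): "region" (420x560 bool, what is visible of it) and "bbox" ([left, top, right, bottom] in pixels, round what is visible of it).
- ctrl.pinpoint(query, camera): "xy" ([column, row] in pixels: a listed point, or the origin of a listed thing).
The state is a dict: "time_s": time; "qpos": joint angles; "qd": joint speeds; "joint_efforts": joint torques, N m; "tool_pos": TCP position; "eef_rot": TCP orientation; "ft_force": force on the tool from outside, world axes, zero at the start; "moment": the same for the moment, N m; "finger_gap": opening from 0.0 (shut) to 1.0 (fully open).
Only numpy, scipy, OpenCV 4.12 (cv2) and the standard library are available. Lean on these libraries where they do the work, as an engineer would, in place of code of your own. Each camera call takes 0.05 s, during which the arm holds its last target.

## Working session

There is one attempt and no reset: what is moved stays moved. The work goes in short steps, Python scripts to look and compute and a tool call to move; the robot and the scene stay as the last step left them, time stands still between calls to the robot, and variables do not carry over. Pictures are saved under pics/ and viewed, and the job is handed in when it is done.

Besides the shell and the picture viewer there is one more tool, called as name([rows], argument=value, ...), one row to a line, values as JSON. drive_tool: Moves the arm, as the interface text tells. Its arguments: {"type":"object","properties":{"increments":{"type":"array"}},"required":["increments"]}

```bash
ls; mkdir -p pics; python3 - <<'E'
from cell import ctrl
import cv2
s=ctrl.observe();print(s)
for n in ("scene","top","wrist"):
    f=ctrl.grab_frame(n);cv2.imwrite(f"pics/{n}0.png",f["color"][:,:,::-1]);print(n,f["vfov"],f["cx"],f["cy"],f["T"].round(3).tolist() if hasattr(f["T"],'round') else f["T"])
E
```

```text
pics
{'time_s': 0.0, 'qpos': array([ 6.90054499e+01,  7.13376165e+00,  9.46340364e+01, -2.37045890e-03,
        7.83519374e+01, -4.73330619e+00]), 'qd': array([-0.08046976,  0.07269595, -0.02366866, -0.07802424,  0.04290072,
       -0.00350938]), 'joint_efforts': array([ 1.90423438e-03, -4.17610860e+01, -3.59929311e+01,  7.75578688e-02,
        4.93805192e-02, -1.58635648e-04]), 'tool_pos': array([181.82534176, 623.3768839 , 213.38452451]), 'eef_rot': array([[-7.10892787e-04,  2.80008612e-01,  9.59997225e-01],
       [-1.96556268e-03,  9.59995222e-01, -2.80009483e-01],
       [-9.99997816e-01, -2.08599144e-03, -1.32079202e-04]]), 'ft_force': array([ 0.63387718,  0.26843381, -0.1074082 ]), 'moment': array([-0.01548673, -0.03716238,  0.03385598]), 'finger_gap': 0.9978535185154458}
scene 42.13745053124977 280.45391198693386 203.39402043055136 [[0.379, 0.658, -0.651, 1184.339], [0.925, -0.283, 0.252, -216.526], [-0.019, -0.697, -0.717, 733.468], [0.0, 0.0, 0.0, 1.0]]
top 53.96247963284638 281.9634595661162 209.82131701889358 [[-0.006, -1.0, 0.026, 502.95], [-1.0, 0.006, 0.008, 16.224], [-0.008, -0.026, -1.0, 768.125], [0.0, 0.0, 0.0, 1.0]]
wrist 65.70646984690485 279.0300110717381 204.0998361857188 [[0.279, 0.929, 0.243, 113.432], [0.96, -0.269, -0.073, 644.558], [-0.002, 0.254, -0.967, 384.223], [0.0, 0.0, 0.0, 1.0]]
```

View pics/scene0.png

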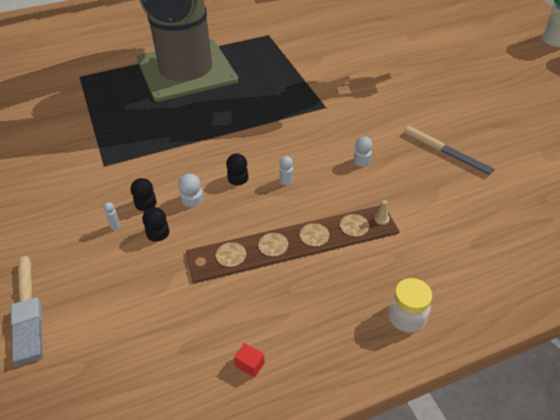

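View pics/top0.png

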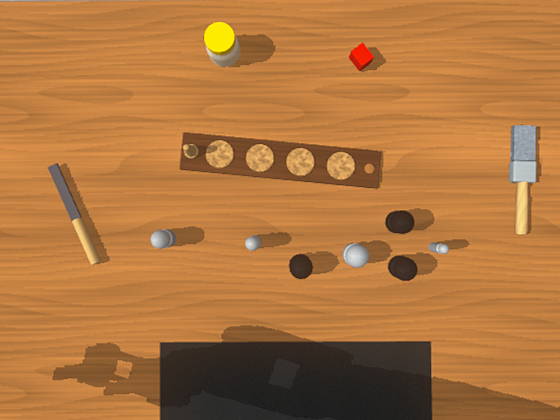

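```bash
cat > h.py <<'E'
from cell import ctrl
import numpy as np,cv2
_f={}
def px2w(f,uv,z):
    fl=210/np.tan(np.radians(f["vfov"]/2)); T=np.array(f["T"])
    d=np.array([(uv[0]-f["cx"])/fl,(uv[1]-f["cy"])/fl,1.])
    d=T[:3,:3]@d; o=T[:3,3]
    return o+d*(z-o[2])/d[2]
def w2px(f,P):
    fl=210/np.tan(np.radians(f["vfov"]/2)); T=np.array(f["T"])
    p=T[:3,:3].T@(np.array(P,float)-T[:3,3]); return np.array([f["cx"]+fl*p[0]/p[2],f["cy"]+fl*p[1]/p[2]])
E
python3 - <<'E'
from h import *
for cam in("top","scene"):
    f=ctrl.grab_frame(cam)
    for q,z in [("punch_18",0),("punch_26",0),("punch_34",0),("punch_42",0),("disc_a",8),("ring_cone",8)]:
        for r in ctrl.pinpoint(q,cam):
            print(cam,q,round(r["confidence"],2),np.round(r["xy"],1),px2w(f,r["xy"],z).round(1))
E
```

```text
top punch_18 0.97 [397.5 221.9] [ 499.1 -192.2    0. ]
top punch_18 0.89 [398.7 264.6] [ 420.  -193.4    0. ]
top punch_18 0.88 [166.5 240.1] [467.6 237.8   0. ]
top punch_18 0.86 [301.5 265.1] [420.  -13.4   0. ]
top punch_18 0.64 [350.9 252.4] [ 443.  -105.2    0. ]
top punch_18 0.56 [256.5 243.7] [460.  70.   0.]
top punch_18 0.47 [433.2 245.5] [ 455.  -257.6    0. ]
top punch_26 0.97 [397.5 221.9] [ 499.1 -192.2    0. ]
top punch_26 0.89 [398.7 264.6] [ 420.  -193.4    0. ]
top punch_26 0.88 [166.5 240.1] [467.6 237.8   0. ]
top punch_26 0.86 [301.5 265.1] [420.  -13.4   0. ]
top punch_26 0.64 [350.9 252.4] [ 443.  -105.2    0. ]
top punch_26 0.56 [256.5 243.7] [460.  70.   0.]
top punch_26 0.47 [433.2 245.5] [ 455.  -257.6    0. ]
top punch_34 0.97 [397.5 221.9] [ 499.1 -192.2    0. ]
top punch_34 0.89 [398.7 264.6] [ 420.  -193.4    0. ]
top punch_34 0.88 [166.5 240.1] [467.6 237.8   0. ]
top punch_34 0.86 [301.5 265.1] [420.  -13.4   0. ]
top punch_34 0.64 [350.9 252.4] [ 443.  -105.2    0. ]
top punch_34 0.56 [256.5 243.7] [460.  70.   0.]
top punch_34 0.47 [433.2 245.5] [ 45
[... 1767 characters left out ...]
ch_34 0.54 [112.1 224.8] [ 447.4 -261.6    0. ]
scene punch_42 0.98 [191.9 197.5] [ 437.2 -108.2   -0. ]
scene punch_42 0.91 [240.4 178.3] [423.4  -5.4   0. ]
scene punch_42 0.88 [154.6 231.8] [ 494.9 -193.8    0. ]
scene punch_42 0.79 [144.6 201.7] [ 412.4 -194.    -0. ]
scene punch_42 0.73 [286.4 178.5] [459.9  77.5   0. ]
scene punch_42 0.62 [360.1 162.4] [475.2 232.3   0. ]
scene punch_42 0.54 [112.1 224.8] [ 447.4 -261.6    0. ]
scene disc_a 0.87 [273.1 243.1] [609.6  -9.9   8. ]
scene disc_a 0.67 [314.1 235.2] [621.1  62.9   8. ]
scene disc_a 0.64 [232.4 253.2] [603.2 -82.3   8. ]
scene disc_a 0.59 [353.1 224.2] [625.  137.7   8. ]
scene ring_cone 0.63 [381.3 220.9] [637.7 187.7   8. ]
```

```bash
cat >> h.py <<'E'
DIM={18:(41,51),26:(34,47),34:(27,43),42:(20,39)}
def sil(f,x,y,D,z0=0,shape=(420,560),S=8):
    r=D/2;sh,bc=DIM[D];a=np.linspace(0,2*np.pi,40,endpoint=False)
    m=np.zeros((shape[0],shape[1]),np.uint8)
    cyl=[w2px(f,(x+r*np.cos(t),y+r*np.sin(t),z0+z)) for z in (0,sh) for t in a]
    sp=[w2px(f,(x+r*np.cos(t)*np.cos(p),y+r*np.sin(t)*np.cos(p),z0+bc+r*np.sin(p))) for p in np.radians([-60,-40,-20,0,20,40,60,85]) for t in a]
    for pts in (cyl,sp):
        h=cv2.convexHull(np.array(pts,np.float32)); cv2.fillConvexPoly(m,np.round((h-0)*16).astype(np.int32),1,shift=4)
    return m>0
from scipy.optimize import minimize
def fit(f,mask,x0,D,z0=0):
    b=cv2.GaussianBlur(mask.astype(np.float32),(0,0),1.)
    def c(p):
        s=cv2.GaussianBlur(sil(f,p[0],p[1],D,z0).astype(np.float32),(0,0),1.); return ((s-b)**2).sum()/b.sum()
    r=minimize(c,x0,method="Nelder-Mead",options=dict(initial_simplex=[[x0[0],x0[1]],[x0[0]+6,x0[1]],[x0[0],x0[1]+6]],xatol=.1,fatol=1e-4))
    return r.x,r.fun
E
python3 - <<'E'
from h import *
for cam in("top","scene"):
    f=ctrl.grab_frame(cam); c=f["color"]
    for r in ctrl.trace("punch_18",cam):
        m=r["region"]; col=np.median(c[m],0)
        if r["confidence"]<.3 or col.mean()<60: continue
        l,t,rr,b=r["bbox"]
        x0=px2w(f,((l+rr)/2,(t+b)/2),30)[:2]
        print(cam,round(r["confidence"],2),np.round(r["bbox"]),m.sum(),col,end=" ")
        for D in DIM:
            x,v=fit(f,m,x0,D); print(D,x.round(1),round(v,3),end="; ")
        print()
    P=[]
    for r in ctrl.trace("disc_a",cam):
        m=r["region"];(u,v),(w,h),a=cv2.fitEllipse(np.argwhere(m^cv2.erode(m.astype(np.uint8),np.ones((3,3))).astype(bool))[:,::-1].astype(np.float32))
        p=px2w(f,(u,v),11);P.append(p);print(cam,"disc",round(r["confidence"],2),m.sum(),p.round(1),w,h)
    for r in ctrl.trace("ring_cone",cam): print(cam,"cone",r["confidence"],r["bbox"])
    print(ctrl.observe()["time_s"])
E
```

```text
top 0.82 [340. 243. 371. 268.] 524 [175.  174.  174.5] 18 [ 441.9 -105.8] 0.559; 26 [ 443.2 -107.1] 0.339; 34 [ 441.4 -107. ] 0.094; 42 [ 440.6 -108. ] 0.013; 
top 0.69 [250. 236. 257. 251.] 172 [159.  161.5 160.5] 18 [463.6  75.2] 0.07; 26 [463.9  74.5] 0.078; 34 [465.1  74.1] 0.664; 42 [468.9  74.5] 1.502; 
top 0.52 [429. 241. 451. 255.] 182 [155.5 150.5 150.5] 18 [ 453.3 -256. ] 0.038; 26 [ 453.6 -256.4] 0.509; 34 [ 450.5 -253.3] 1.306; 42 [ 455.5 -253.2] 2.199; 
top disc 0.95 612 [611.7 -10.4  11. ] 26.40842056274414 26.968515396118164
top disc 0.82 600 [619.8  63.9  11. ] 26.372798919677734 26.492136001586914
top disc 0.76 578 [604.7 -85.   11. ] 25.723159790039062 26.093669891357422
top disc 0.72 611 [627.5 138.   11. ] 26.260454177856445 27.08922004699707
top disc 0.61 485 [ 440.  -110.5   11. ] 22.051111221313477 25.302738189697266
top cone 0.47 [181.4, 145.2, 196.3, 156.2]
1.05
scene 0.79 [355. 138. 374. 164.] 448 [122. 125. 127.] 18 [475.  234.9] 0.237; 26 [472.8 236.6] 0.051; 34 [471.3 237.1] 0.037; 42 [468.4 238.9] 0.236; 
scene 0.69 [107. 202. 120. 231.] 239 [127. 130. 1
[... 155 characters left out ...]
8. 130.] 18 [466.9  73.9] 0.042; 26 [462.9  74.9] 0.104; 34 [462.1  77.2] 0.406; 42 [460.9  79.8] 0.833; 
scene 0.63 [178. 175. 205. 207.] 682 [136.  138.  139.5] 18 [ 445.5 -114.2] 0.426; 26 [ 443.8 -110.4] 0.24; 34 [ 441.4 -110. ] 0.063; 42 [ 440.7 -109.8] 0.015; 
scene disc 0.97 576 [606.7 -86.8  11. ] 23.127357482910156 28.891122817993164
scene disc 0.76 533 [630.  137.4  11. ] 21.8193302154541 28.215181350708008
scene disc 0.71 535 [614.  -11.6  11. ] 22.575876235961914 27.41860580444336
scene disc 0.7 346 [448.3  81.2  11. ] 13.47274398803711 29.544532775878906
scene disc 0.58 511 [621.9  62.3  11. ] 21.41701316833496 27.582345962524414
scene cone 0.72 [374.4, 199.0, 385.6, 222.9]
1.25
```

```bash
cat >> h.py <<'E'
from scipy.spatial.transform import Rotation as Ro
def delta(p,yaw=0):
    s=ctrl.observe();R=s["eef_rot"];y=np.radians(yaw)
    X=np.array([0,0,-1.]);Y=np.array([np.cos(y),np.sin(y),0]);Rt=np.column_stack([X,Y,np.cross(X,Y)])
    d=R.T@(np.array(p)-s["tool_pos"])/10
    print("t",round(s["time_s"],2),"pos",s["tool_pos"].round(1),"F",s["ft_force"].round(1),"gap",round(s["finger_gap"],3),"q",s["qpos"].round(0)); print("shift cm",d.round(2),"rot",np.degrees(Ro.from_matrix(R.T@Rt).as_rotvec()).round(2))
E
python3 -c "
from h import *
delta((471.5,237,150))"
```

```text
t 1.25 pos [182.  624.  214.6] F [ 0.  -0.7  0.4] gap 0.998 q [69.  7. 95. -0. 78. -5.]
shift cm [  6.47 -29.04  38.62] rot [73.74  0.    0.  ]
```

drive_tool([
  [0.0,0.4,-2.4,3.1,6,0,0],
  [0.0,0.8,-4.8,6.2,12,0,0],
  [0.0,1.2,-7.2,9.3,18,0,0],
  [0.0,1.6,-9.6,12.4,24,0,0],
  [0.0,2.0,-12.0,15.5,30,0,0],
])

```text
time_s: 1.67
tool_pos: [297.8, 463.9, 194.6]
eef_rot: [[0.0, 0.726, 0.688], [0.0, 0.688, -0.726], [-1.0, 0.0, 0.0]]
ft_force: [0.8, 0.2, -0.3]
finger_gap: 0.998
```

```bash
python3 -c "
from h import *
delta((471.5,237,150))"
```

```text
t 1.67 pos [297.8 463.9 194.6] F [ 0.8  0.2 -0.3] gap 0.998 q [ 52.  -5. 108.  -0.  76.   8.]
shift cm [ 4.46 -3.02 28.42] rot [ 4.349e+01 -1.000e-02 -2.000e-02]
```

drive_tool([
  [0.0,0.6,-0.4,3.8,7,0,0],
  [0.0,1.2,-0.8,7.6,14,0,0],
  [0.0,1.8,-1.2,11.4,21,0,0],
  [0.0,2.4,-1.6,15.2,28,0,0],
  [0.0,3.0,-2.0,19.0,34.5,0,0],
])

```text
time_s: 2.08
tool_pos: [415.0, 312.7, 164.7]
eef_rot: [[0.001, 0.988, 0.155], [0.0, 0.155, -0.988], [-1.0, 0.001, -0.0]]
ft_force: [1.7, 0.2, 0.4]
finger_gap: 1.004
```

```bash
python3 -c "
from h import *
delta((471.5,237,150))"
```

```text
t 2.08 pos [415.  312.7 164.7] F [1.7 0.2 0.4] gap 1.004 q [ 31.  -8. 114.   0.  73.  22.]
shift cm [1.47 4.41 8.36] rot [ 8.91 -0.03 -0.04]
```

drive_tool([
  [0.0,0.5,1.6,3.0,4,0,0],
  [0.0,1.0,3.2,6.0,8,0,0],
  [0.0,1.47,4.41,8.36,8.9,0,0],
  [0.0,1.47,4.41,8.36,8.9,0,0],
])

```text
time_s: 2.42
tool_pos: [472.8, 235.3, 149.1]
eef_rot: [[-0.0, 1.0, 0.001], [-0.002, 0.001, -1.0], [-1.0, -0.0, 0.002]]
ft_force: [-0.0, -0.3, 0.5]
finger_gap: 0.998
```

```bash
python3 - <<'E'
from h import *
delta((471.5,237,150))
f=ctrl.grab_frame("wrist");cv2.imwrite("pics/w1.png",f["color"][:,:,::-1])
g=ctrl.grab_frame("top");cv2.imwrite("pics/t1.png",cv2.resize(g["color"][200:290,130:470,::-1],None,fx=2.3,fy=2.3,interpolation=cv2.INTER_CUBIC))
def fw2px(f,P):
    fl=210/np.tan(np.radians(f["vfov"]/2)); T=np.array(f["T"]); p=T[:3,:3].T@(np.array(P,float)-T[:3,3])
    r=np.hypot(p[0],p[1]);th=np.arctan2(r,p[2]);return np.array([f["cx"]+fl*th*p[0]/r,f["cy"]+fl*th*p[1]/r])
print(fw2px(f,(471.5,237,43)),fw2px(f,(471.5,237,0)))
E
```

```text
t 2.42 pos [472.8 235.3 149.1] F [-0.  -0.3  0.5] gap 0.998 q [ 21.  -5. 114.  -0.  72.  21.]
shift cm [-0.09 -0.13 -0.17] rot [0.04 0.1  0.02]
[277.57167205 201.2709531 ] [277.78879092 190.68072329]
```

View pics/w1.png

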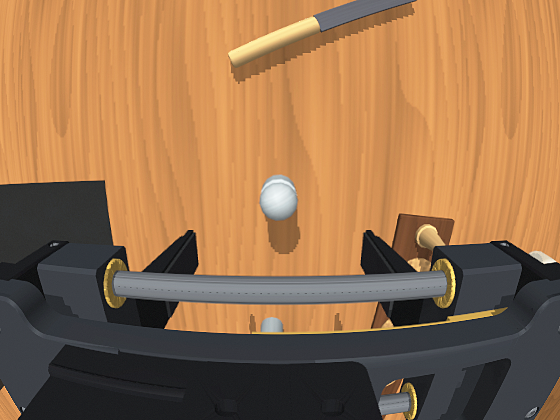

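View pics/t1.png

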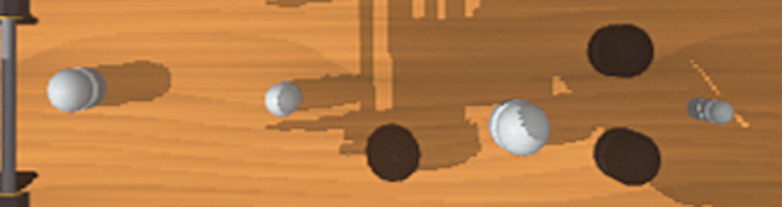

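drive_tool([
  [0.0,4.0,0,0,0,0,0],
  [0.0,8.0,0,0,0,0,0],
  [0.0,12.0,0,0,0,0,0],
  [0.0,14.6,0,0,0,0,0],
  [0.0,14.6,0,0,0,0,0],
])

```text
time_s: 2.93
tool_pos: [470.3, 240.1, 2.5]
eef_rot: [[-0.001, 1.0, 0.008], [-0.0, 0.008, -1.0], [-1.0, -0.001, 0.0]]
ft_force: [0.2, 0.1, -0.1]
finger_gap: 0.999
```

drive_tool([
  [1.0,0,0,0,0,0,0],
  [1.0,0,0,0,0,0,0],
  [1.0,0,0,0,0,0,0],
  [1.0,0,0,0,0,0,0],
  [1.0,0,0,0,0,0,0],
])

```text
time_s: 3.35
tool_pos: [471.1, 239.2, 4.4]
eef_rot: [[0.001, 1.0, 0.006], [0.0, 0.006, -1.0], [-1.0, 0.001, -0.0]]
ft_force: [-0.6, -0.3, -0.4]
finger_gap: 0.707
```

drive_tool([
  [1.0,0,0,0,0,0,0],
  [1.0,0,0,0,0,0,0],
  [1.0,0,0,0,0,0,0],
  [1.0,0,0,0,0,0,0],
])

```text
time_s: 3.68
tool_pos: [471.1, 238.8, 4.0]
eef_rot: [[0.0, 1.0, 0.006], [0.0, 0.006, -1.0], [-1.0, 0.0, -0.0]]
ft_force: [0.5, 0.6, 0.5]
finger_gap: 0.428
```

```bash
python3 - <<'E'
from h import *
delta((471.5,237,4))
f=ctrl.grab_frame("wrist");cv2.imwrite("pics/w2.png",f["color"][:,:,::-1])
E
```

```text
t 3.68 pos [471.1 238.8   4. ] F [0.5 0.6 0.5] gap 0.428 q [ 21.   5. 119.   0.  56.  21.]
shift cm [-0.    0.04  0.18] rot [ 0.33 -0.   -0.  ]
```

View pics/w2.png

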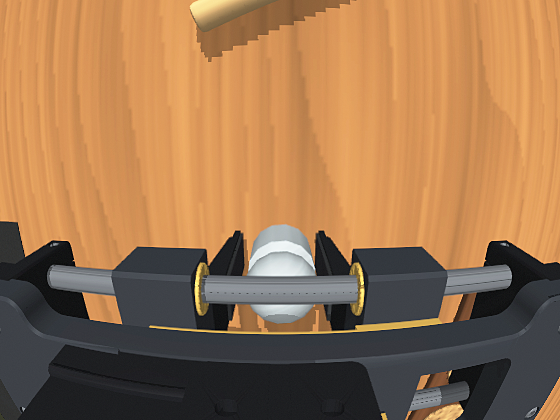

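drive_tool([
  [1.0,0,0,0,0,0,0],
  [1.0,0,0,0,0,0,0],
  [1.0,0,0,0,0,0,0],
  [1.0,0,0,0,0,0,0],
])

```text
time_s: 4.07
tool_pos: [471.3, 238.8, 4.0]
eef_rot: [[0.0, 1.0, 0.006], [-0.0, 0.006, -1.0], [-1.0, 0.0, 0.0]]
ft_force: [1.6, -0.0, 0.3]
finger_gap: 0.351
```

```bash
python3 - <<'E'
from h import *
delta((612.8,-11,60))
E
```

```text
t 4.07 pos [471.3 238.8   4. ] F [ 1.6 -0.   0.3] gap 0.351 q [ 21.   5. 119.  -0.  56.  21.]
shift cm [-5.59 14.   25.06] rot [ 0.34  0.   -0.02]
```

drive_tool([
  [1.0,-3.0,0,0,0,0,0],
  [1.0,-6.5,0.6,1.0,0,0,0],
  [1.0,-7.5,2.2,4.0,0,0,0],
  [1.0,-7.5,4.1,7.4,0,0,0],
  [1.0,-7.5,6.0,10.8,0,0,0],
])

```text
time_s: 4.48
tool_pos: [532.2, 130.6, 79.9]
eef_rot: [[0.001, 1.0, 0.008], [0.0, 0.008, -1.0], [-1.0, 0.001, -0.0]]
ft_force: [-0.2, 0.1, -4.1]
finger_gap: 0.345
```

drive_tool([
  [1.0,0,1.9,3.4,0,0,0],
  [1.0,0,3.8,6.8,0,0,0],
  [1.0,0,5.7,10.2,0,0,0],
  [1.0,0,7.2,13.0,0,0,0],
  [1.0,0,7.9,14.2,0,0,0],
])

```text
time_s: 4.9
tool_pos: [612.3, -13.9, 78.0]
eef_rot: [[-0.001, 1.0, 0.003], [-0.001, 0.003, -1.0], [-1.0, -0.001, 0.001]]
ft_force: [-0.5, 0.6, -3.4]
finger_gap: 0.348
```

```bash
python3 - <<'E'
from h import *
delta((612.8,-11,60))
f=ctrl.grab_frame("wrist");cv2.imwrite("pics/w3.png",f["color"][:,:,::-1])
E
```

```text
t 4.9 pos [612.3 -13.9  78. ] F [-0.5  0.6 -3.4] gap 0.348 q [ -6.   9. 106.  -0.  65.  -6.]
shift cm [ 1.8   0.06 -0.29] rot [0.16 0.05 0.06]
```

View pics/w3.png

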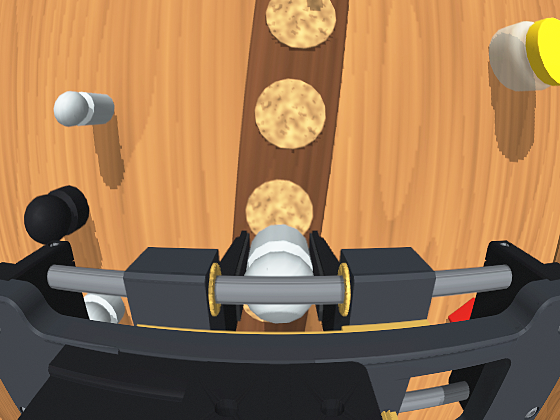

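drive_tool([
  [1.0,2.0,0.05,-0.3,0,0,0],
  [1.0,4.0,0.05,-0.3,0,0,0],
  [1.0,4.5,0.05,-0.3,0,0,0],
  [1.0,4.5,0.05,-0.3,0,0,0],
])

```text
time_s: 5.28
tool_pos: [608.9, -6.3, 30.7]
eef_rot: [[-0.007, 1.0, 0.006], [0.001, 0.006, -1.0], [-1.0, -0.007, -0.001]]
ft_force: [-0.6, -0.3, -3.3]
finger_gap: 0.348
```

```bash
python3 - <<'E'
from h import *
delta((612.8,-10,15.5))
f=ctrl.grab_frame("wrist");cv2.imwrite("pics/w4.png",f["color"][:,:,::-1])
E
```

```text
t 5.28 pos [608.9  -6.3  30.7] F [-0.6 -0.3 -3.3] gap 0.348 q [ -6.  13. 107.   0.  61.  -6.]
shift cm [1.51 0.39 0.37] rot [ 0.37 -0.06  0.4 ]
```

View pics/w4.png

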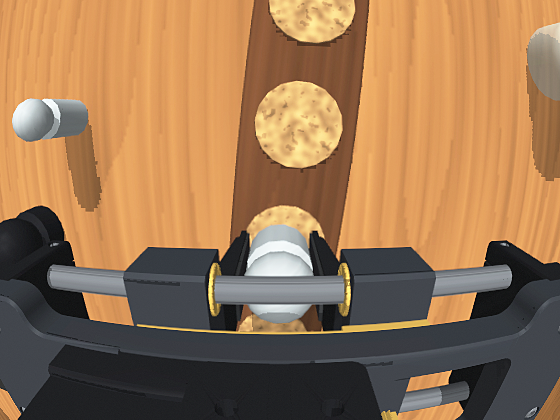

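drive_tool([
  [1.0,0.3,0,0,0,0,0],
  [1.0,0.6,0,0,0,0,0],
  [1.0,0.8,0,0,0,0,0],
  [1.0,0.8,0,0,0,0,0],
])

```text
time_s: 5.67
tool_pos: [612.1, -7.2, 26.2]
eef_rot: [[0.0, 1.0, 0.006], [-0.0, 0.006, -1.0], [-1.0, 0.0, 0.0]]
ft_force: [0.3, 0.2, -3.4]
finger_gap: 0.349
```

```bash
python3 - <<'E'
from h import *
delta((612.8,-10,15.5))
E
```

```text
t 5.67 pos [612.1  -7.2  26.2] F [ 0.3  0.2 -3.4] gap 0.349 q [ -6.  13. 107.   0.  60.  -6.]
shift cm [1.07 0.07 0.28] rot [ 0.35  0.   -0.01]
```

drive_tool([
  [1.0,0.3,0.07,0.28,0.3,0,0],
  [1.0,0.6,0.07,0.28,0.3,0,0],
  [1.0,0.9,0.07,0.28,0.3,0,0],
  [1.0,1.07,0.07,0.28,0.3,0,0],
  [1.0,1.07,0.07,0.28,0.3,0,0],
])

```text
time_s: 6.08
tool_pos: [612.7, -10.2, 15.1]
eef_rot: [[-0.0, 1.0, 0.001], [0.0, 0.001, -1.0], [-1.0, -0.0, -0.0]]
ft_force: [-0.2, 0.9, -4.5]
finger_gap: 0.348
```

```bash
python3 - <<'E'
from h import *
delta((612.8,-10,15.5))
f=ctrl.grab_frame("wrist");cv2.imwrite("pics/w5.png",f["color"][:,:,::-1])
f=ctrl.grab_frame("scene");cv2.imwrite("pics/s5.png",cv2.resize(f["color"][130:300,150:430,::-1],None,fx=2.8,fy=2.8))
E
```

```text
t 6.08 pos [612.7 -10.2  15.1] F [-0.2  0.9 -4.5] gap 0.348 q [ -6.  14. 107.   0.  59.  -6.]
shift cm [-0.04  0.01 -0.02] rot [ 0.03 -0.    0.02]
```

View pics/s5.png

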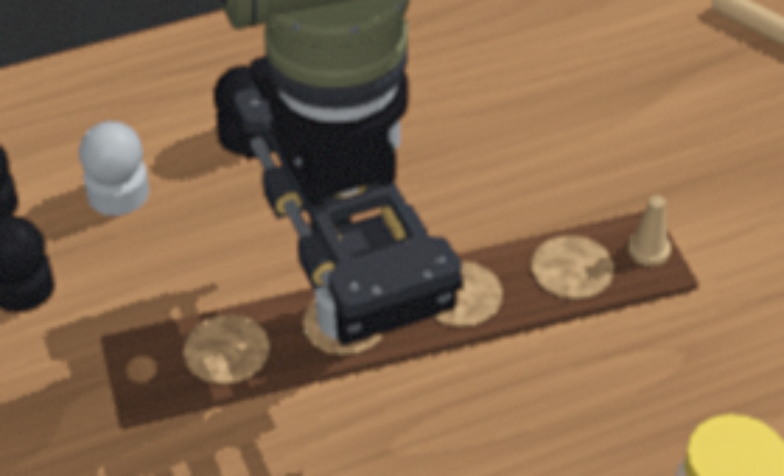

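View pics/w5.png

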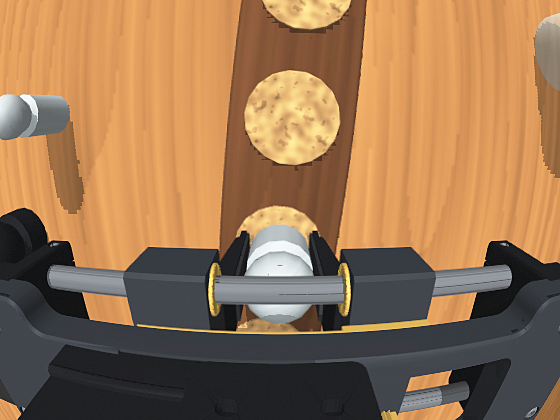

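drive_tool([
  [0.3,0,0,0,0,0,0],
  [0.3,0,0,0,0,0,0],
  [0.3,0,0,0,0,0,0],
  [0.3,0,0,0,0,0,0],
  [0.3,0,0,0,0,0,0],
])

```text
time_s: 6.6
tool_pos: [613.2, -10.1, 15.8]
eef_rot: [[0.001, 1.0, 0.001], [-0.0, 0.001, -1.0], [-1.0, 0.001, 0.0]]
ft_force: [0.7, 0.4, -0.4]
finger_gap: 0.645
```

drive_tool([
  [0.3,-2.0,0,0,0,0,0],
  [0.3,-5.0,0,0,0,0,0],
  [0.3,-9.0,0,0,0,0,0],
  [0.3,-9.0,-3.0,-1.7,0,0,0],
  [0.3,-9.0,-6.0,-3.5,0,0,0],
])

```text
time_s: 7.02
tool_pos: [555.8, 24.4, 109.7]
eef_rot: [[0.008, 1.0, -0.001], [-0.0, -0.001, -1.0], [-1.0, 0.008, 0.0]]
ft_force: [-0.5, 1.3, 0.2]
finger_gap: 0.701
```

```bash
python3 - <<'E'
from h import *
delta((464.5,74.5,100))
E
```

```text
t 7.02 pos [555.8  24.4 109.7] F [-0.5  1.3  0.2] gap 0.701 q [ -3.   0. 112.   0.  67.  -3.]
shift cm [ 0.9  -9.15 -5.  ] rot [-0.06  0.02 -0.48]
```

drive_tool([
  [0.3,0.2,-3.2,-1.8,0,0,0],
  [0.3,0.4,-6.4,-3.6,0,0,0],
  [0.3,0.5,-8.5,-4.8,0,0,0],
  [0.3,0.5,-8.9,-4.95,0,0,0],
  [0.3,0.5,-8.9,-4.95,0,0,0],
])

```text
time_s: 7.43
tool_pos: [462.9, 74.8, 100.4]
eef_rot: [[0.001, 1.0, 0.002], [-0.0, 0.002, -1.0], [-1.0, 0.001, 0.0]]
ft_force: [0.0, -0.3, -0.0]
finger_gap: 0.7
```

```bash
cat >> h.py <<'E'
def fw2px(f,P):
    fl=210/np.tan(np.radians(f["vfov"]/2)); T=np.array(f["T"]); p=T[:3,:3].T@(np.array(P,float)-T[:3,3])
    r=np.hypot(p[0],p[1]);th=np.arctan2(r,p[2]);return np.array([f["cx"]+fl*th*p[0]/r,f["cy"]+fl*th*p[1]/r])
E
python3 - <<'E'
from h import *
delta((464.5,74.5,6))
f=ctrl.grab_frame("wrist");I=f["color"][:,:,::-1].copy()
for x,y,D in ((464.5,74.5,26),(612.8,-11,34)):
  for a in np.linspace(0,6.28,60):
    zz=11 if D==34 else 0
    u=fw2px(f,(x+D/2*np.cos(a),y+D/2*np.sin(a),zz+DIM[D][1])); cv2.circle(I,tuple(int(round(v)) for v in u),0,(0,0,255),-1)
cv2.imwrite("pics/w6.png",I)
E
```

```text
t 7.43 pos [462.9  74.8 100.4] F [ 0.  -0.3 -0. ] gap 0.7 q [  3. -11. 123.  -0.  67.   2.]
shift cm [9.44 0.15 0.03] rot [ 0.13  0.   -0.05]
```

View pics/w6.png

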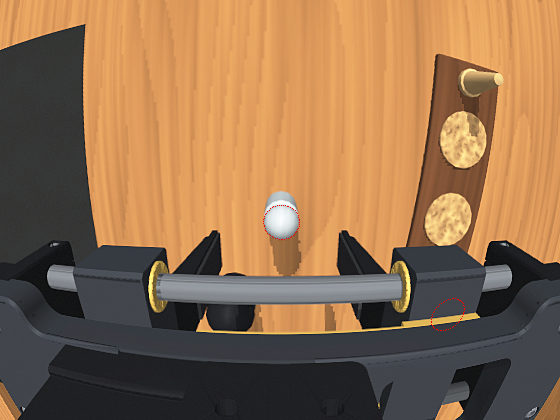

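drive_tool([
  [0.45,3.0,0.1,0,0,0,0],
  [0.45,6.0,0.1,0,0,0,0],
  [0.45,8.5,0.1,0,0,0,0],
  [0.45,9.4,0.1,0,0,0,0],
  [0.45,9.4,0.1,0,0,0,0],
])

```text
time_s: 7.9
tool_pos: [463.5, 73.6, 3.9]
eef_rot: [[-0.005, 1.0, -0.0], [-0.0, -0.0, -1.0], [-1.0, -0.005, 0.0]]
ft_force: [-0.3, 0.1, 0.2]
finger_gap: 0.552
```

drive_tool([
  [1.0,0,0,0,0,0,0],
  [1.0,0,0,0,0,0,0],
  [1.0,0,0,0,0,0,0],
  [1.0,0,0,0,0,0,0],
  [1.0,0,0,0,0,0,0],
])

```text
time_s: 8.32
tool_pos: [465.5, 74.3, 7.5]
eef_rot: [[0.002, 1.0, 0.001], [0.0, 0.001, -1.0], [-1.0, 0.002, -0.0]]
ft_force: [-1.1, -1.1, 4.1]
finger_gap: 0.264
```

drive_tool([
  [1.0,0,0,0,0,0,0],
  [1.0,0,0,0,0,0,0],
])

```text
time_s: 8.48
tool_pos: [465.5, 74.3, 7.5]
eef_rot: [[0.002, 1.0, 0.001], [-0.0, 0.001, -1.0], [-1.0, 0.002, 0.0]]
ft_force: [-2.3, -0.9, 5.9]
finger_gap: 0.268
```

```bash
python3 - <<'E'
from h import *
delta((620.8,63.1,85))
E
```

```text
t 8.48 pos [465.5  74.3   7.5] F [-2.3 -0.9  5.9] gap 0.268 q [  3.  -2. 126.  -0.  56.   3.]
shift cm [-7.72 15.54  1.14] rot [ 0.05  0.   -0.09]
```

drive_tool([
  [1.0,-2.5,0,0,0,0,0],
  [1.0,-5.5,0.5,0,0,0,0],
  [1.0,-7.8,2.5,0.2,0,0,0],
  [1.0,-7.8,5.5,0.4,0,0,0],
  [1.0,-7.8,8.5,0.6,0,0,0],
])

```text
time_s: 8.9
tool_pos: [551.8, 68.5, 86.5]
eef_rot: [[0.005, 1.0, 0.001], [0.0, 0.001, -1.0], [-1.0, 0.005, -0.0]]
ft_force: [-0.2, 1.1, -2.3]
finger_gap: 0.263
```

drive_tool([
  [1.0,0,2.5,0.2,0,0,0],
  [1.0,0,4.5,0.4,0,0,0],
  [1.0,0,6.2,0.5,0,0,0],
  [1.0,0,7.0,0.5,0,0,0],
  [1.0,0,7.0,0.5,0,0,0],
])

```text
time_s: 9.32
tool_pos: [620.6, 63.3, 83.8]
eef_rot: [[-0.0, 1.0, 0.001], [0.0, 0.001, -1.0], [-1.0, -0.0, -0.0]]
ft_force: [0.7, -0.6, -1.2]
finger_gap: 0.266
```

```bash
python3 - <<'E'
from h import *
delta((620.8,63.1,19))
E
```

```text
t 9.32 pos [620.6  63.3  83.8] F [ 0.7 -0.6 -1.2] gap 0.266 q [  1.  10. 104.   0.  66.   1.]
shift cm [6.48 0.02 0.02] rot [ 0.03 -0.    0.01]
```

drive_tool([
  [1.0,2.0,0.02,0,0,0,0],
  [1.0,4.0,0.02,0,0,0,0],
  [1.0,5.2,0.02,0,0,0,0],
  [1.0,5.6,0.02,0,0,0,0],
  [1.0,5.6,0.02,0,0,0,0],
])

```text
time_s: 9.73
tool_pos: [617.9, 63.5, 26.6]
eef_rot: [[-0.004, 1.0, 0.001], [-0.0, 0.001, -1.0], [-1.0, -0.004, 0.0]]
ft_force: [-0.3, -0.1, -2.0]
finger_gap: 0.265
```

drive_tool([
  [1.0,0.4,0,0,0,0,0],
  [1.0,0.7,0,0,0,0,0],
  [1.0,0.9,0,0,0,0,0],
  [1.0,0.9,0,0,0,0,0],
])

```text
time_s: 10.07
tool_pos: [620.0, 63.4, 19.4]
eef_rot: [[0.0, 1.0, 0.001], [0.0, 0.001, -1.0], [-1.0, 0.0, -0.0]]
ft_force: [0.1, 0.1, -0.7]
finger_gap: 0.266
```

```bash
python3 - <<'E'
from h import *
delta((620.8,63.1,18.5))
f=ctrl.grab_frame("scene");cv2.imwrite("pics/s7.png",cv2.resize(f["color"][130:300,150:430,::-1],None,fx=2.8,fy=2.8))
E
```

```text
t 10.07 pos [620.   63.4  19.4] F [ 0.1  0.1 -0.7] gap 0.266 q [  1.  15. 106.  -0.  59.   1.]
shift cm [0.09 0.08 0.03] rot [ 0.04 -0.   -0.02]
```

View pics/s7.png

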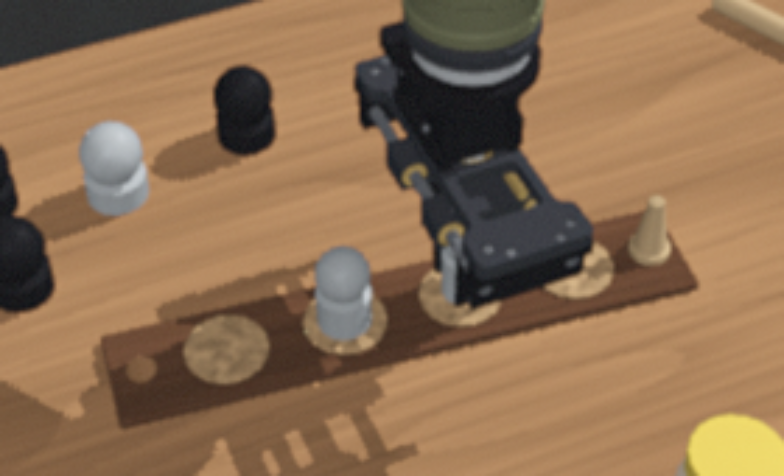

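drive_tool([
  [1.0,0.1,0.08,0,0,0,0],
  [0.2,0.1,0.08,0,0,0,0],
  [0.2,0.1,0.08,0,0,0,0],
  [0.2,0.1,0.08,0,0,0,0],
  [0.2,0.1,0.08,0,0,0,0],
])

```text
time_s: 10.53
tool_pos: [621.1, 63.4, 18.8]
eef_rot: [[0.001, 1.0, 0.001], [0.0, 0.001, -1.0], [-1.0, 0.001, -0.0]]
ft_force: [-1.0, 0.7, 0.9]
finger_gap: 0.492
```

drive_tool([
  [0.2,0,0,0,0,0,0],
  [0.2,-2.0,0,0,0,0,0],
  [0.2,-5.0,0,0,0,0,0],
  [0.2,-9.0,0,0,0,0,0],
  [0.2,-9.0,-3.0,2.4,0,0,0],
])

```text
time_s: 10.95
tool_pos: [599.5, 41.2, 118.6]
eef_rot: [[0.019, 1.0, 0.003], [0.001, 0.003, -1.0], [-1.0, 0.019, -0.001]]
ft_force: [1.1, -1.0, 2.8]
finger_gap: 0.79
```

```bash
python3 - <<'E'
from h import *
delta((440.7,-108.5,110))
E
```

```text
t 10.95 pos [599.5  41.2 118.6] F [ 1.1 -1.   2.8] gap 0.79 q [ -1.   5. 107.   0.  68.  -1.]
shift cm [  0.55 -15.94  14.92] rot [ 0.2  -0.06 -1.08]
```

drive_tool([
  [0.2,0,-2.8,2.7,0,0,0],
  [0.2,0,-5.7,5.6,0,0,0],
  [0.2,0,-8.6,8.5,0,0,0],
  [0.2,0,-11.5,11.3,0,0,0],
  [0.2,0,-13.8,13.6,0,0,0],
])

```text
time_s: 11.37
tool_pos: [450.8, -97.9, 108.2]
eef_rot: [[-0.0, 1.0, 0.001], [-0.0, 0.001, -1.0], [-1.0, -0.0, 0.0]]
ft_force: [0.6, -0.2, 0.1]
finger_gap: 0.801
```

drive_tool([
  [0.2,0,-1.0,1.0,0,0,0],
  [0.2,0,-1.2,1.15,0,0,0],
  [0.2,0,-1.2,1.15,0,0,0],
])

```text
time_s: 11.62
tool_pos: [440.6, -108.7, 108.6]
eef_rot: [[0.001, 1.0, -0.001], [-0.0, -0.001, -1.0], [-1.0, 0.001, 0.0]]
ft_force: [0.1, -0.5, -0.2]
finger_gap: 0.8
```

```bash

python3 - <<'E'
from h import *
delta((440.7,-108.5,3))
f=ctrl.grab_frame("wrist");I=f["color"][:,:,::-1].copy()
for x,y,D in ((440.7,-108.5,42),):
  for a in np.linspace(0,6.28,80):
    zz=0
    u=fw2px(f,(x+D/2*np.cos(a),y+D/2*np.sin(a),zz+DIM[D][1])); cv2.circle(I,tuple(int(round(v)) for v in u),0,(0,0,255),-1)
cv2.imwrite("pics/w8.png",I)
E
```

```text
t 11.62 pos [ 440.6 -108.7  108.6] F [ 0.1 -0.5 -0.2] gap 0.8 q [-21. -13. 125.   0.  69. -21.]
shift cm [ 1.056e+01 -1.000e-02 -2.000e-02] rot [-0.07  0.01 -0.06]
```

View pics/w8.png

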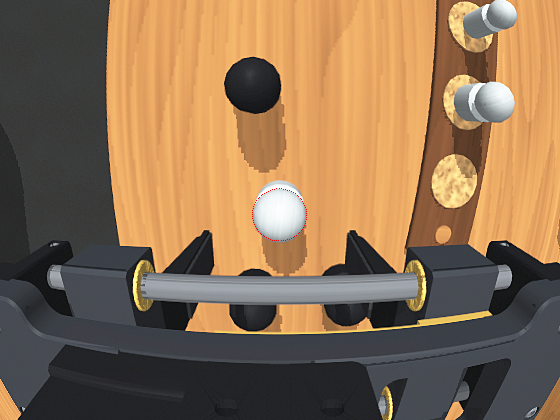

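drive_tool([
  [0.2,3.0,0,0,0,0,0],
  [0.2,6.0,0,0,0,0,0],
  [0.2,8.5,0,0,0,0,0],
  [0.2,9.7,0,0,0,0,0],
  [0.2,10.3,0,0,0,0,0],
])

```text
time_s: 12.08
tool_pos: [439.9, -106.7, 2.7]
eef_rot: [[-0.004, 1.0, 0.002], [0.002, 0.002, -1.0], [-1.0, -0.004, -0.002]]
ft_force: [-0.9, 1.1, -0.1]
finger_gap: 0.798
```

drive_tool([
  [0.4,0.1,0,0,0,0,0],
  [1.0,0.1,0,0,0,0,0],
  [1.0,0.1,0,0,0,0,0],
  [1.0,0.1,0,0,0,0,0],
  [1.0,0.1,0,0,0,0,0],
])

```text
time_s: 12.5
tool_pos: [441.9, -108.5, 5.5]
eef_rot: [[0.002, 1.0, 0.001], [-0.001, 0.001, -1.0], [-1.0, 0.002, 0.001]]
ft_force: [-0.6, -0.3, -0.4]
finger_gap: 0.505
```

drive_tool([
  [1.0,0,0,0,0,0,0],
  [1.0,0,0,0,0,0,0],
  [1.0,0,0,0,0,0,0],
  [1.0,0,0,0,0,0,0],
])

```text
time_s: 12.83
tool_pos: [441.3, -108.5, 5.1]
eef_rot: [[0.001, 1.0, 0.001], [-0.0, 0.001, -1.0], [-1.0, 0.001, 0.0]]
ft_force: [-1.6, 0.3, 5.1]
finger_gap: 0.431
```

```bash
python3 - <<'E'
from h import *
delta((605.7,-85.9,85))
f=ctrl.grab_frame("wrist");I=f["color"][:,:,::-1].copy();cv2.imwrite("pics/w9.png",I)
E
```

```text
t 12.83 pos [ 441.3 -108.5    5.1] F [-1.6  0.3  5.1] gap 0.431 q [-21.  -4. 128.  -0.  56. -21.]
shift cm [-7.98 16.45 -2.25] rot [ 0.03  0.02 -0.04]
```

View pics/w9.png

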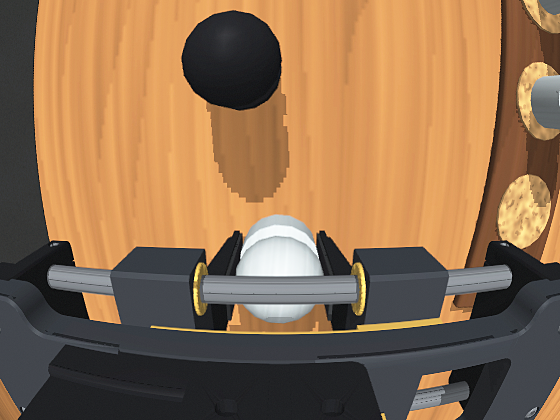

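drive_tool([
  [1.0,-2.0,0,0,0,0,0],
  [1.0,-4.5,0,0,0,0,0],
  [1.0,-7.0,1.2,-0.2,0,0,0],
  [1.0,-8.0,3.7,-0.5,0,0,0],
  [1.0,-8.0,6.7,-0.9,0,0,0],
])

```text
time_s: 13.3
tool_pos: [509.0, -99.6, 86.4]
eef_rot: [[0.004, 1.0, -0.0], [-0.001, -0.0, -1.0], [-1.0, 0.004, 0.001]]
ft_force: [0.3, -0.4, -4.7]
finger_gap: 0.438
```

drive_tool([
  [1.0,0,2.8,-0.4,0,0,0],
  [1.0,0,5.6,-0.8,0,0,0],
  [1.0,0,8.0,-1.1,0,0,0],
  [1.0,0,9.4,-1.3,0,0,0],
  [1.0,0,9.75,-1.35,0,0,0],
])

```text
time_s: 13.72
tool_pos: [606.3, -85.1, 82.5]
eef_rot: [[-0.001, 1.0, 0.001], [0.001, 0.001, -1.0], [-1.0, -0.001, -0.001]]
ft_force: [-0.9, -0.4, -5.1]
finger_gap: 0.435
```

```bash
python3 - <<'E'
from h import *
delta((605.7,-85.9,16.5))
f=ctrl.grab_frame("wrist");I=f["color"][:,:,::-1].copy();cv2.imwrite("pics/w10.png",I)
E
```

```text
t 13.72 pos [606.3 -85.1  82.5] F [-0.9 -0.4 -5.1] gap 0.435 q [-13.   9. 106.   0.  65. -13.]
shift cm [ 6.6  -0.05  0.09] rot [ 0.08 -0.04  0.08]
```

View pics/w10.png

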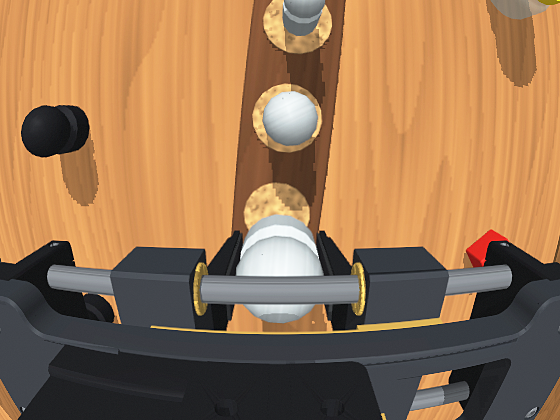

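drive_tool([
  [1.0,2.0,0,0,0,0,0],
  [1.0,4.0,0,0,0,0,0],
  [1.0,5.2,0,0,0,0,0],
  [1.0,5.7,0,0,0,0,0],
  [1.0,5.7,0,0,0,0,0],
])

```text
time_s: 14.18
tool_pos: [602.8, -85.3, 24.8]
eef_rot: [[-0.005, 1.0, 0.0], [0.001, 0.0, -1.0], [-1.0, -0.005, -0.001]]
ft_force: [-0.3, 1.0, -4.9]
finger_gap: 0.431
```

drive_tool([
  [1.0,0.3,0,0,0,0,0],
  [1.0,0.6,0,0,0,0,0],
  [1.0,0.9,0,0,0,0,0],
  [1.0,0.9,0,0,0,0,0],
])

```text
time_s: 14.52
tool_pos: [605.4, -85.7, 18.4]
eef_rot: [[0.0, 1.0, 0.001], [-0.0, 0.001, -1.0], [-1.0, 0.0, 0.0]]
ft_force: [-0.2, -0.0, -5.5]
finger_gap: 0.435
```

```bash
python3 - <<'E'
from h import *
delta((605.7,-85.9,16.1))
E
```

```text
t 14.52 pos [605.4 -85.7  18.4] F [-0.2 -0.  -5.5] gap 0.435 q [-13.  13. 108.  -0.  59. -13.]
shift cm [0.23 0.03 0.02] rot [ 0.04  0.   -0.02]
```

Lower the last 2 mm, release, retreat.

drive_tool([
  [1.0,0.1,0,0,0,0,0],
  [1.0,0.22,0,0,0,0,0],
  [1.0,0.22,0,0,0,0,0],
  [0.3,0.22,0,0,0,0,0],
  [0.3,0.22,0,0,0,0,0],
])

```text
time_s: 14.93
tool_pos: [606.4, -85.9, 17.3]
eef_rot: [[0.002, 1.0, 0.001], [-0.001, 0.001, -1.0], [-1.0, 0.002, 0.001]]
ft_force: [0.6, 0.1, -0.2]
finger_gap: 0.524
```

drive_tool([
  [0.3,0,0,0,0,0,0],
  [0.3,0,0,0,0,0,0],
  [0.3,-2,0,0,0,0,0],
  [0.3,-5,0,0,0,0,0],
  [0.3,-9.0,0,0,0,0,0],
])

```text
time_s: 15.35
tool_pos: [603.0, -85.1, 104.0]
eef_rot: [[-0.006, 1.0, 0.001], [0.001, 0.001, -1.0], [-1.0, -0.006, -0.001]]
ft_force: [0.3, -0.5, 0.0]
finger_gap: 0.701
```

drive_tool([
  [0.3,0,-2.5,2.8,0,0,0],
  [0.3,0,-5.2,5.8,0,0,0],
  [0.3,0,-8.0,8.8,0,0,0],
  [0.3,0,-10.6,11.8,0,0,0],
  [0.3,0,-13.1,14.6,0,0,0],
])

```text
time_s: 15.77
tool_pos: [473.4, -233.0, 106.9]
eef_rot: [[0.001, 1.0, 0.001], [-0.001, 0.001, -1.0], [-1.0, 0.001, 0.001]]
ft_force: [-0.0, 0.2, 0.3]
finger_gap: 0.695
```

```bash
python3 - <<'E'
from h import *
delta((454.5,-257,100))
E
```

```text
t 15.77 pos [ 473.4 -233.   106.9] F [-0.   0.2  0.3] gap 0.695 q [-32.  -3. 116.  -0.  67. -32.]
shift cm [ 0.69 -1.89  2.39] rot [ 0.07  0.06 -0.08]
```

drive_tool([
  [0.4,0,-1.2,1.5,0,0,0],
  [0.4,0,-1.9,2.4,0,0,0],
  [0.4,0,-1.9,2.4,0,0,0],
  [0.4,0,-1.9,2.4,0,0,0],
])

```text
time_s: 16.1
tool_pos: [455.9, -255.8, 106.5]
eef_rot: [[0.001, 1.0, -0.0], [-0.0, -0.0, -1.0], [-1.0, 0.001, 0.0]]
ft_force: [0.1, 0.4, -0.3]
finger_gap: 0.601
```

```bash

python3 - <<'E'
from h import *
delta((454.5,-257,7))
f=ctrl.grab_frame("wrist");I=f["color"][:,:,::-1].copy()
for x,y,D in ((454.5,-257,18),):
  for a in np.linspace(0,6.28,80):
    u=fw2px(f,(x+D/2*np.cos(a),y+D/2*np.sin(a),DIM[D][1])); cv2.circle(I,tuple(int(round(v)) for v in u),0,(0,0,255),-1)
cv2.imwrite("pics/w11.png",I)
f=ctrl.grab_frame("scene");cv2.imwrite("pics/s11.png",cv2.resize(f["color"][130:300,150:430,::-1],None,fx=2.8,fy=2.8))
E
```

```text
t 16.1 pos [ 455.9 -255.8  106.5] F [ 0.1  0.4 -0.3] gap 0.601 q [-35.  -4. 116.   0.  67. -35.]
shift cm [ 9.95 -0.15  0.12] rot [-0.01  0.   -0.06]
```

View pics/w11.png

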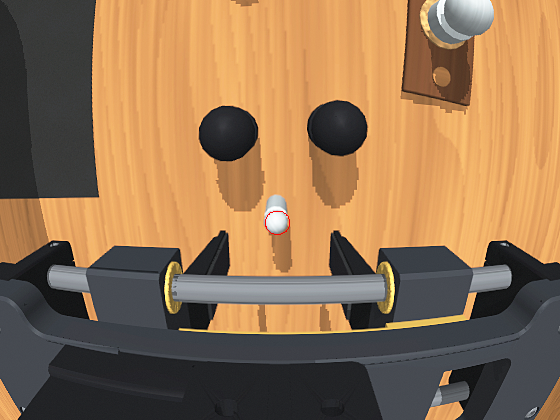

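View pics/s11.png

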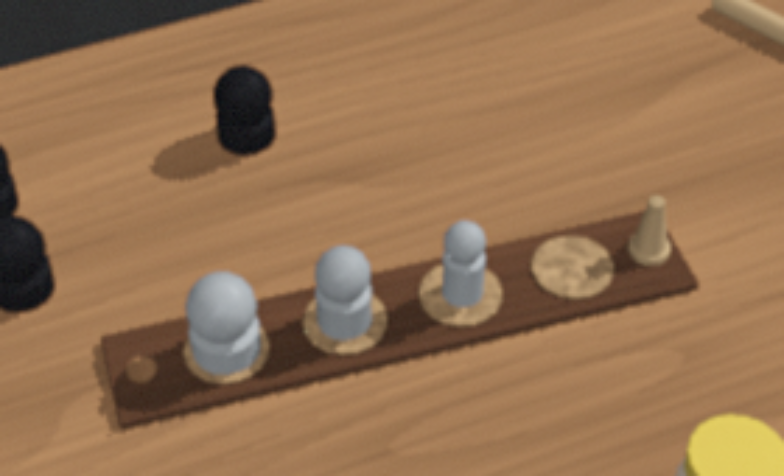

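drive_tool([
  [0.5,3.0,-0.1,0.1,0,0,0],
  [0.5,6.0,-0.1,0.1,0,0,0],
  [0.5,8.3,-0.1,0.1,0,0,0],
  [0.5,9.4,-0.1,0.1,0,0,0],
  [0.5,9.8,-0.1,0.1,0,0,0],
])

```text
time_s: 16.62
tool_pos: [453.6, -254.8, 5.6]
eef_rot: [[-0.004, 1.0, 0.002], [0.003, 0.002, -1.0], [-1.0, -0.004, -0.003]]
ft_force: [-0.6, 0.1, -0.3]
finger_gap: 0.498
```

drive_tool([
  [0.6,0,0,0,0,0,0],
  [1.0,0,0,0,0,0,0],
  [1.0,0,0,0,0,0,0],
  [1.0,0,0,0,0,0,0],
  [1.0,0,0,0,0,0,0],
])

```text
time_s: 17.03
tool_pos: [455.2, -257.3, 9.4]
eef_rot: [[0.002, 1.0, 0.001], [-0.001, 0.001, -1.0], [-1.0, 0.002, 0.001]]
ft_force: [-0.9, -0.3, 0.7]
finger_gap: 0.207
```

drive_tool([
  [1.0,0,0,0,0,0,0],
  [1.0,0,0,0,0,0,0],
  [1.0,0,0,0,0,0,0],
  [1.0,0,0,0,0,0,0],
])

```text
time_s: 17.37
tool_pos: [455.0, -257.3, 9.2]
eef_rot: [[0.001, 1.0, 0.001], [-0.001, 0.001, -1.0], [-1.0, 0.001, 0.001]]
ft_force: [-0.4, 0.1, 5.5]
finger_gap: 0.182
```

```bash
python3 - <<'E'
from h import *
delta((628.7,137.7,100))
f=ctrl.grab_frame("wrist");I=f["color"][:,:,::-1].copy();cv2.imwrite("pics/w12.png",I)
E
```

```text
t 17.37 pos [ 455.  -257.3    9.2] F [-0.4  0.1  5.5] gap 0.182 q [-35.   4. 119.  -0.  56. -35.]
shift cm [ -9.09  17.4  -39.48] rot [ 0.03  0.05 -0.06]
```

View pics/w12.png

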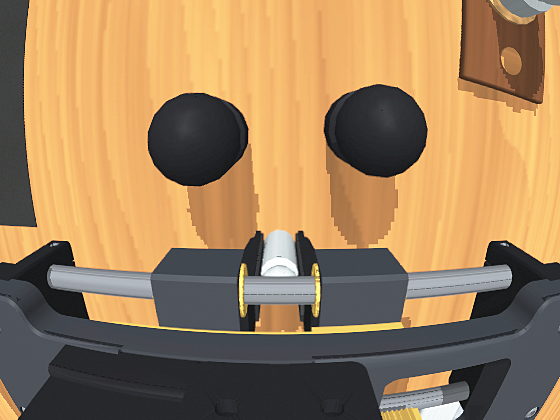

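drive_tool([
  [1.0,-2.5,0,0,0,0,0],
  [1.0,-6.0,0,0,0,0,0],
  [1.0,-9.5,0,0,0,0,0],
  [1.0,-11.0,1.0,-2.3,0,0,0],
  [1.0,-11.0,2.4,-5.5,0,0,0],
])

```text
time_s: 17.83
tool_pos: [481.1, -204.4, 123.6]
eef_rot: [[0.009, 1.0, -0.004], [-0.005, -0.003, -1.0], [-1.0, 0.009, 0.005]]
ft_force: [1.6, -1.0, -1.0]
finger_gap: 0.181
```

drive_tool([
  [1.0,0,1.5,-3.4,0,0,0],
  [1.0,0,3.0,-6.8,0,0,0],
  [1.0,0,4.5,-10.2,0,0,0],
  [1.0,0,6.0,-13.6,0,0,0],
  [1.0,0,7.5,-17.0,0,0,0],
])

```text
time_s: 18.25
tool_pos: [553.3, -29.9, 117.6]
eef_rot: [[-0.0, 1.0, 0.001], [0.0, 0.001, -1.0], [-1.0, -0.0, -0.0]]
ft_force: [0.5, -0.9, -1.0]
finger_gap: 0.181
```

drive_tool([
  [1.0,0,1.5,-3.4,0,0,0],
  [1.0,0,3.0,-6.8,0,0,0],
  [1.0,0,4.5,-10.2,0,0,0],
  [1.0,0,5.8,-13.1,0,0,0],
  [1.0,0,6.7,-15.2,0,0,0],
])

```text
time_s: 18.67
tool_pos: [620.6, 123.1, 117.4]
eef_rot: [[-0.0, 1.0, 0.002], [0.001, 0.002, -1.0], [-1.0, -0.0, -0.001]]
ft_force: [0.0, -0.5, -0.5]
finger_gap: 0.183
```

```bash
python3 - <<'E'
from h import *
delta((628.7,137.7,80))
E
```

```text
t 18.67 pos [620.6 123.1 117.4] F [ 0.  -0.5 -0.5] gap 0.183 q [  6.   9. 102.   0.  69.   6.]
shift cm [ 3.74  0.82 -1.45] rot [ 0.13 -0.03  0.02]
```

drive_tool([
  [1.0,0.5,0.5,-1.0,0,0,0],
  [1.0,2.5,0.8,-1.45,0,0,0],
  [1.0,4.5,0.8,-1.45,0,0,0],
  [1.0,6.5,0.8,-1.45,0,0,0],
  [1.0,7.5,0.8,-1.45,0,0,0],
])

```text
time_s: 19.08
tool_pos: [625.7, 134.0, 39.1]
eef_rot: [[-0.006, 1.0, 0.0], [-0.001, 0.0, -1.0], [-1.0, -0.006, 0.001]]
ft_force: [-0.4, -0.9, -0.8]
finger_gap: 0.184
```

drive_tool([
  [1.0,0.4,0,0,0,0,0],
  [1.0,0.8,0,0,0,0,0],
  [1.0,1.2,0,0,0,0,0],
  [1.0,1.2,0,0,0,0,0],
  [1.0,1.2,0,0,0,0,0],
])

```text
time_s: 19.5
tool_pos: [628.8, 134.8, 32.0]
eef_rot: [[0.001, 1.0, 0.001], [0.0, 0.001, -1.0], [-1.0, 0.001, -0.0]]
ft_force: [0.3, -0.1, -1.7]
finger_gap: 0.181
```

```bash
python3 - <<'E'
from h import *
delta((628.7,137.7,20.2))
f=ctrl.grab_frame("scene");cv2.imwrite("pics/s13.png",cv2.resize(f["color"][130:300,150:430,::-1],None,fx=2.8,fy=2.8))
E
```

```text
t 19.5 pos [628.8 134.8  32. ] F [ 0.3 -0.1 -1.7] gap 0.181 q [  7.  16. 103.  -0.  61.   7.]
shift cm [ 1.18 -0.01 -0.29] rot [ 0.03 -0.01 -0.08]
```

View pics/s13.png

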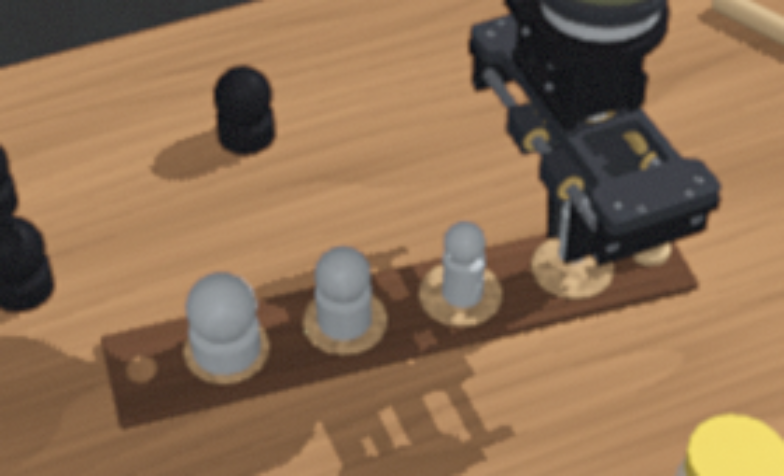

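drive_tool([
  [1.0,0.3,0,-0.3,0,0,0],
  [1.0,0.6,0,-0.3,0,0,0],
  [1.0,0.9,0,-0.3,0,0,0],
  [1.0,1.1,0,-0.3,0,0,0],
  [1.0,1.1,0,-0.3,0,0,0],
])

```text
time_s: 19.97
tool_pos: [628.2, 138.0, 20.3]
eef_rot: [[-0.0, 1.0, 0.001], [0.0, 0.001, -1.0], [-1.0, -0.0, -0.0]]
ft_force: [-1.7, 0.2, 1.8]
finger_gap: 0.182
```

```bash
python3 - <<'E'
from h import *
delta((628.7,137.7,20.2))
E
```

```text
t 19.97 pos [628.2 138.   20.3] F [-1.7  0.2  1.8] gap 0.182 q [  8.  17. 103.   0.  60.   8.]
shift cm [0.01 0.05 0.03] rot [ 0.04 -0.    0.02]
```

drive_tool([
  [0.4,0,0,0,0,0,0],
  [0.4,0,0,0,0,0,0],
  [0.4,0,0,0,0,0,0],
  [0.4,0,0,0,0,0,0],
  [0.4,0,0,0,0,0,0],
])

```text
time_s: 20.38
tool_pos: [628.2, 137.8, 20.0]
eef_rot: [[0.0, 1.0, 0.001], [-0.0, 0.001, -1.0], [-1.0, 0.0, 0.0]]
ft_force: [-0.4, -0.0, -0.1]
finger_gap: 0.475
```

drive_tool([
  [0.4,-1.5,0,0,0,0,0],
  [0.4,-4.5,0,0,0,0,0],
  [0.4,-8.0,0,0,0,0,0],
  [0.4,-11.5,0,0,0,0,0],
  [0.4,-14.0,0,0,0,0,0],
])

```text
time_s: 20.8
tool_pos: [629.4, 138.1, 165.2]
eef_rot: [[0.005, 1.0, 0.001], [0.001, 0.001, -1.0], [-1.0, 0.005, -0.001]]
ft_force: [2.0, -0.7, -0.1]
finger_gap: 0.597
```

drive_tool([
  [0.4,0,-4,-2,0,0,0],
  [0.4,0,-8,-4,0,0,0],
  [0.4,0,-11,-6,0,0,0],
  [0.4,0,-13,-8,0,0,0],
  [0.4,0,-13,-8,0,0,0],
])

```text
time_s: 21.22
tool_pos: [494.8, 220.4, 161.2]
eef_rot: [[-0.0, 1.0, 0.005], [0.002, 0.005, -1.0], [-1.0, -0.0, -0.002]]
ft_force: [0.3, 0.2, -1.0]
finger_gap: 0.6
```

```bash
python3 - <<'E'
from h import *
delta((628.7,137.7,20.2))
for cam in("top","scene"):
    f=ctrl.grab_frame(cam);I=f["color"]
    cv2.imwrite(f"pics/{cam}14.png",cv2.resize(I[100:300,150:430,::-1],None,fx=2.8,fy=2.8))
    for r in ctrl.trace("punch_18",cam):
        m=r["region"];col=np.median(I[m],0)
        if col.mean()<60 or r["confidence"]<.3: continue
        l,t,rr,b=r["bbox"];x0=px2w(f,((l+rr)/2,(t+b)/2),35)[:2]
        D,(x,v)=min(((D,fit(f,m,x0,D,11)) for D in DIM),key=lambda q:q[1][1]); print(cam,D,x.round(1),round(v,3))
E
```

```text
t 21.22 pos [494.8 220.4 161.2] F [ 0.3  0.2 -1. ] gap 0.6 q [ 18.  -4. 112.   0.  73.  18.]
shift cm [14.09 13.35  8.35] rot [ 0.26 -0.09  0.  ]
top 34 [614.3 -10.9] 0.012
top 34 [605.5 -85.2] 0.021
top 26 [621.8  64.5] 0.011
top 18 [602.2   6.2] 0.615
scene 42 [606.7 -86.1] 0.021
scene 18 [628.8 138.8] 0.042
scene 34 [614.2 -12.6] 0.034
scene 26 [621.7  64.1] 0.029
```

View pics/scene14.png

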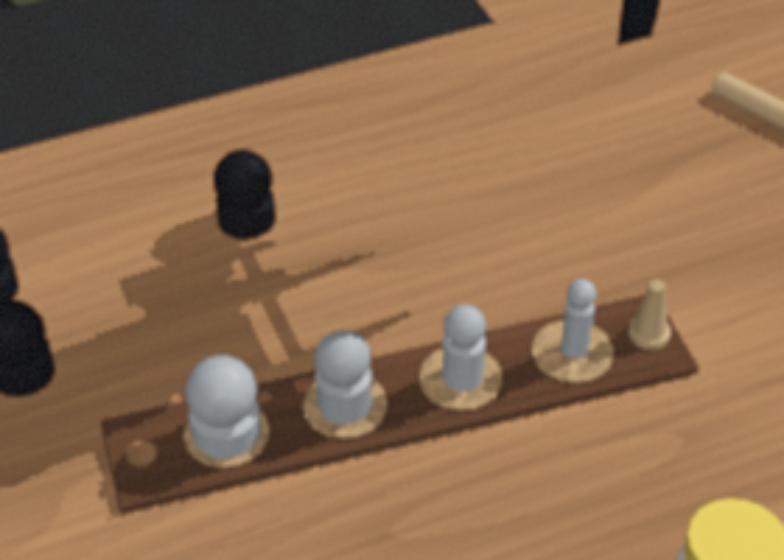

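View pics/top14.png

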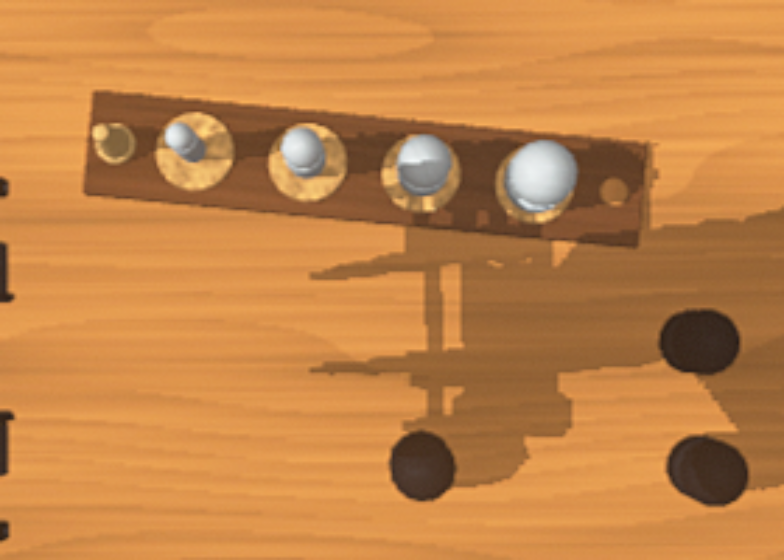

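All four punches stand upright near the middle of their discs, in the right order. The arm is clear, so I'll hand the job in.

drive_tool([
  [0.4,0,0,0,0,0,0],
  [0.4,0,0,0,0,0,0],
  [0.4,0,0,0,0,0,0],
  [0.4,0,0,0,0,0,0],
])

```text
time_s: 21.75
tool_pos: [498.6, 217.3, 159.9]
eef_rot: [[-0.0, 1.0, -0.0], [-0.0, -0.0, -1.0], [-1.0, -0.0, 0.0]]
ft_force: [1.2, -0.9, 0.3]
finger_gap: 0.604
```

```bash
python3 -c "
from cell import ctrl
print(ctrl.observe()['qd'].round(2)); print(ctrl.hand_in())"
```

```text
[ 0.22 -0.25  0.2   0.02 -0.12  0.04]
the job is handed in; nothing more can be done
None
```

I put the four punches on the stand in order from the ring cone: 18, 26, 34, then 42 mm. I let go of all four, moved the arm clear, and handed in at about 22 s of the 102 s allowed. The hand-in gives no verdict.

- **Position:** in the last scene-camera picture, silhouette fits put each punch within about 2 mm of its disc's centre; the limit is 12 mm. Top-camera fits agreed for the 26, 34 and 42 mm positions.
- **Upright and still:** in the final pictures all four stand upright. I did not measure tilt or speed.
- **Disagreements:** in the last top-camera picture the fit called the 42 mm punch a 34, though at the right place. One detection gave a poor 18 mm fit lying between discs, and the real 18 mm punch was not matched. I took both as detection errors, because the scene fit and both pictures show all four punches correctly placed.

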